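Clamp the deep-well plate

ROBOT

A 6-joint arm with a two-finger parallel gripper is mounted at the origin on the work surface. World frame = base frame: x ahead of the robot, y to its left, z up, the work surface at z = 0. Lengths are in m, angles in degrees, forces in N, time in s.
With the tool pointing down it reaches from about 0.375 to 0.9 m from the base axis. Payload 3.1 kg.
Tool frame: the origin (TCP) lies on the centre line of the jaws, within the pads' length; the fingertips stand 8 mm ahead of it and the grasp point (between the pads) lies 11 mm behind it; y points along the fingers, x is the direction in which the jaws open and shut, and the axes are right-handed (so a half turn about y gives the same grasp; the last joint's range is limited). The gripper opens to 87 mm and grips with 3 to 60 N. Pads are 19 mm wide; open, the fingers measure 117 mm over their backs; the gripper's body (75 mm by 190 mm) begins 51 mm behind the grasp point.
Start: joints at [-74.914, 30.224, 82.088, -0, 67.689, -10.227], TCP at [0.267, -0.565, 0.231] pointing down, gripper open.
Joint ranges: [-176.69, 176.69], [-43.24, 126.21], [12.49, 139.97], [-82, 262], [0, 151.66], [-163.58, 163.58]. Speed limits (degrees/s): [159.86, 159.86, 180, 180, 180, 180].

INTERFACE

Orientations are given as a 3x3 rotation matrix whose columns are the frame's x, y, z axes.
In Python, from rig import read_state, imaging, job, spotter gives the robot as it stands.
- The arm moves only by the tool apply_moves, never from a script. Its argument "steps" is a list of rows, each an object of numbers: "x", "y", "z": the shift along the world's x, y, z in mm; "spin": the turn about the world's z in rad. In form: [{"x": .., "y": .., "z": .., "spin": ..}, ...]. A call has 1 to 12 rows; each row shifts and turns the pose as measured when the row begins; what a row does not reach is not made up. A row lasts 1/10 s, in which the tool goes at most 50 mm and 8.59 degrees, less where a joint would pass 70% of its speed; a pose out of reach is approached as far as the arm can. A call is refused whole if a number of a shift passes 50 or a number of a turn 0.15, either way. A call with a gripper value outside its range is refused whole. "grip" is the finger opening in mm, from 0 to 87, set as the call begins (left out, the last holds). The fingers move at their own pace and stop on an object; the grip force is fixed at half the most. Time passes only in rows, so rows that do not move let the fingers close. It gives the time, the measured TCP pose, the force and the opening at its end, in the units of the state.
- read_state(): the state, without advancing time (a new reading comes with each control period).
- imaging.capture(name): name is "scene" or "top" or "wrist"; returns the picture (420x560x3 uint8, red, green, blue); there is no depth.
- imaging.camera_params(name): a dict with "fov_y" (degrees; the focal length in pixels is half the picture's height over the tangent of half this angle, whatever the lens; pixels are square), "cx", "cy" (the principal point, pixels), "R" (3x3) and "t" (3): a world point X has camera coordinates R X + t. Camera axes: x right, y down, z forward; pixel columns grow to the right and rows downward; lengths in m; the calibration is good to about 2 mm. A picture is of the moment at which its call begins: read the wrist's pose just before it. camera_params takes no time and is no camera call; for the wrist camera it gives the pose at the moment of the call.
- job.hand_in(): hands the job in, once; it reports no verdict.
Trained networks look in the newest picture that a camera, given by its name, has taken for a name from the list of things; names that differ only in an ending like _2 or _b are one class to them, and where a whole thing is asked for, a point or a joint stands for the part that bears it (a point fixed in the world has none). Each returns a list of dicts, best first, with "score" (0 to 1); they miss things now and then, are a little off and sometimes report something else, mostly with a low value. They report only what shows in the picture. A call takes as long as a camera call. They do not tell look-alikes from the thing itself.
- spotter.cut_out(name, camera): "mask" (420x560 bool, what is visible of it) and "rect" ([left, top, width, height] in pixels, round what is visible of it).
The state is a dict: "time_s": time; "joint_positions": joint angles; "qvel": joint speeds; "tau": joint torques, N m; "position": TCP position; "tcp_rot": TCP orientation; "force": force on the tool from outside, world axes, zero at the start; "moment": the same for the moment, N m; "opening": opening from 0.0 (shut) to 1.0 (fully open).
Only numpy, scipy, OpenCV 4.12 (cv2) and the standard library are available. Lean on these libraries where they do the work, as an engineer would, in place of code of your own. Each camera call takes 0.05 s, during which the arm holds its last target.

TASK

Clamp the deep-well plate in its holder: turn the thumbscrew of the holder that has the plate in it clockwise until it seats, stop as the resistance rises without forcing it further, and let go. Leave the empty holder's thumbscrew alone.

Things in the scene. Friction and masses are not known exactly. Their poses are not given: they have to be found in the camera images.
- screw_grip (a point): Grip point on the thumbscrew of the holder with the plate (off-white, 128 x 86 mm, grid of 96 wells): on its upright axis, 66 mm above the bench. Round knurled dark steel head, 30 mm diameter, from 16 mm below to 10 mm above this point; it does not rise or sink. Fixed metal block 42 x 50 mm under it, top 22 mm below this point; all else within 90 mm is lower. z up; turns with the head.
- screw (a joint): Angle of that screw's thread, rad, growing clockwise seen from above (tightening). Starts loose at 0.05 to 0.4, turns with 0.06 N m of friction and stays where left; at 1.1 it seats against a firm stop. The white line on its head then points at the white tick on the block, towards the plate.
- screw_head (a joint): Twist of the head on the screw, rad, clockwise positive: head angle = screw + screw_head. The head sits on a spring bush of 1.2 N m per rad, so the twist tells the torque: about 0.045 while the screw turns freely, rising from there as the head is turned on after seating, 0 again on release. Above 0.45 (0.54 N m) it is over-tightened.
- spare_mark (a point): Outer end of the white line on top of the thumbscrew head of the other, empty holder (identical, also fixed to the bench): 14 mm from that screw's axis, 76 mm above the bench. That screw stands at any angle and is not to be turned.
Things that resemble listed ones, but are neither listed nor needed, are in the scene too. Leave any brown look-alike of the part that bears screw_grip alone.

How it is judged:
By the outcome, as a careful person would: the job done as asked, in the order asked, and still so for the second after the job is handed in, with the robot touching nothing.
It also fails if it takes over 35 s, if anything falls off the work surface, if the arm or the gripper's body presses on something with over 40 N, if the wrist force passes 120 N, or if a joint passes its speed limit or range.

## Working session

There is one attempt and no reset: what is moved stays moved. The work goes in short steps, Python scripts to look and compute and a tool call to move; the robot and the scene stay as the last step left them, time stands still between calls to the robot, and variables do not carry over. Pictures are saved under pics/ and viewed, and the job is handed in when it is done.

Besides the shell and the picture viewer there is one more tool, called as name([rows], argument=value, ...), one row to a line, values as JSON. apply_moves: Moves the arm, as the interface text tells. Its arguments: {"type":"object","properties":{"steps":{"type":"array"},"grip":{"type":"number"}},"required":["steps"]}

```bash
mkdir -p pics; ls; python3 - <<'E'
from rig import read_state, imaging, job, spotter
import cv2,numpy as np
s=read_state();print(s)
for c in ["scene","top"]:
    im=imaging.capture(c);cv2.imwrite(f"pics/{c}0.png",im[:,:,::-1])
    p=imaging.camera_params(c);print(c,p)
    for n in ["screw_grip","spare_mark"]:
        for d in spotter.cut_out(n,c): print(c,n,d["score"],d["rect"])
E
```

```text
pics
{'time_s': 0.0, 'joint_positions': array([-7.49168077e+01,  3.02779102e+01,  8.21550265e+01, -7.33057348e-04,
        6.76891400e+01, -1.02254813e+01]), 'qvel': array([-0.09307745, -0.04847419, -0.05825091, -0.00228848, -0.12874288,
        0.01820935]), 'tau': array([-4.83154508e-04, -4.40045643e+01, -1.76588076e+01,  6.35617808e-02,
        5.83251624e-02, -1.68068264e-04]), 'position': array([ 0.26703968, -0.56430212,  0.22959048]), 'tcp_rot': array([[ 4.27498530e-01, -5.65866334e-04,  9.04015867e-01],
       [-9.04013607e-01,  2.05415647e-03,  4.27498747e-01],
       [-2.09889719e-03, -9.99997730e-01,  3.66598007e-04]]), 'force': array([ 0.73945142,  0.28855722, -0.08752763]), 'moment': array([-0.01246386, -0.00841295,  0.0271575 ]), 'opening': 0.99710851384845}
scene {'fov_y': 52.629878387872104, 'cx': 280.8371263274595, 'cy': 213.72108798122858, 'R': array([[ 0.6254785 ,  0.78024086, -0.00092139],
       [ 0.57224421, -0.45954053, -0.67923418],
       [-0.53038967,  0.42431911, -0.73392103]]), 't': array([-0.22589352, -0.23806205,  1.25178479])}
scene screw_grip 0.75 [104.8, 236.4, 15.5, 17.8]
scene screw_grip 0.57 [252.7, 263.6, 16.6, 24.7]
scene screw_grip 0.51 [233.4, 175.2, 18.6, 15.0]
scene spare_mark 0.6 [375.3, 187.0, 15.3, 18.3]
top {'fov_y': 50.7753292720829, 'cx': 280.51903505390453, 'cy': 209.80244817749804, 'R': array([[ 9.36776307e-04, -9.99996441e-01, -2.49790429e-03],
       [-9.93134002e-01, -6.38140476e-04, -1.16980542e-01],
       [ 1.16978532e-01,  2.59033828e-03, -9.93131065e-01]]), 't': array([-0.08215392,  0.49634099,  1.0252866 ])}
top screw_grip 0.75 [414.0, 292.5, 11.4, 16.8]
top screw_grip 0.54 [319.7, 177.9, 19.5, 13.9]
top screw_grip 0.54 [268.9, 285.3, 14.7, 17.4]
top spare_mark 0.44 [173.1, 176.1, 14.8, 15.5]
```

```bash
python3 - <<'E'
import cv2
for c in ["scene","top"]:
    im=cv2.imread(f"pics/{c}0.png");cv2.imwrite(f"pics/{c}0b.png",cv2.resize(im,(800,600),interpolation=cv2.INTER_CUBIC))
E
```

```text
(no output)
```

View pics/scene0b.png

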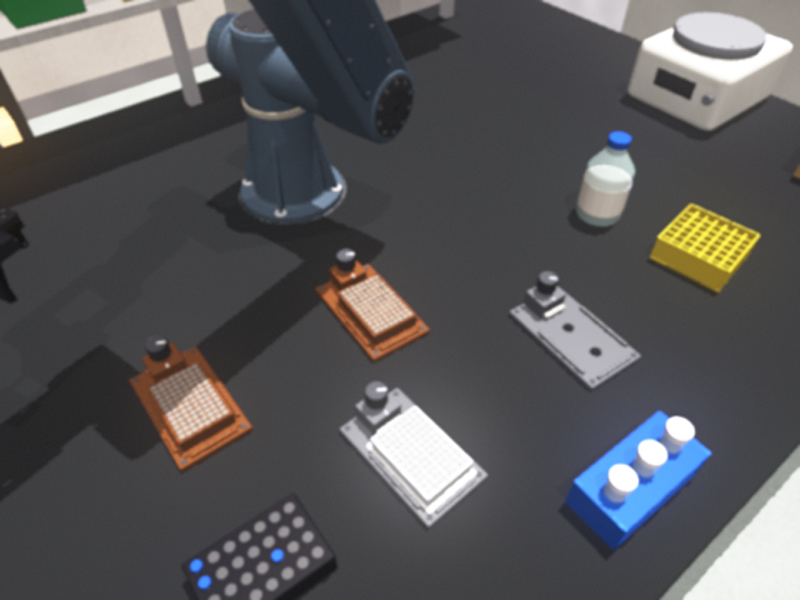

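View pics/top0b.png

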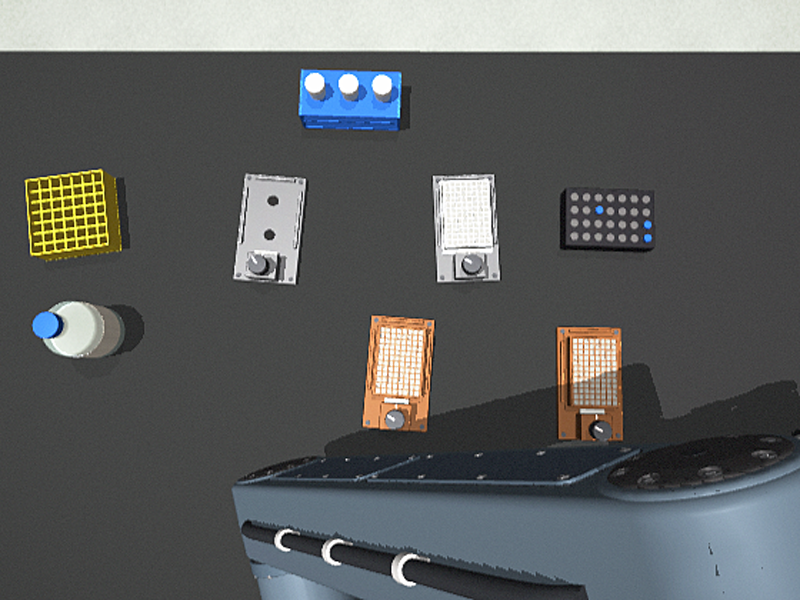

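```bash
cat > h.py <<'E'
import numpy as np,cv2
from rig import read_state, imaging, job, spotter
def f(p): return 210/np.tan(np.radians(p["fov_y"])/2)
def atz(p,u,v,z):
    d=np.array([(u-p["cx"])/f(p),(v-p["cy"])/f(p),1]); R=p["R"];c=-R.T@p["t"]; d=R.T@d
    return c+d*(z-c[2])/d[2]
def proj(p,X):
    q=p["R"]@np.array(X)+p["t"]; return q[:2]/q[2]*f(p)+[p["cx"],p["cy"]]
E
python3 - <<'E'
from h import *
im=cv2.imread("pics/top0.png");a=cv2.resize(im[110:210,160:360],(800,400),interpolation=cv2.INTER_CUBIC)
cv2.imwrite("pics/crop_t.png",a)
im=cv2.imread("pics/scene0.png");a=cv2.resize(im[255:335,225:345],(800,533),interpolation=cv2.INTER_CUBIC)
cv2.imwrite("pics/crop_s.png",a)
p=imaging.camera_params("top");ps=imaging.camera_params("scene")
for u,v in [(329.5,185),(180.5,184)]: 
    X=atz(p,u,v,.07);print(X,proj(ps,X))
E
```

```text
[ 0.54919079 -0.19466444  0.07      ] [263.1970848  274.40423712]
[0.55135705 0.14888502 0.07      ] [383.61868236 196.88032206]
```

View pics/crop_t.png

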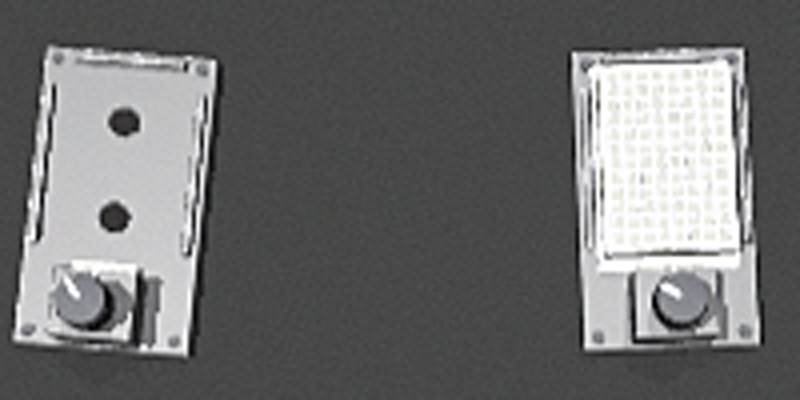

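View pics/crop_s.png

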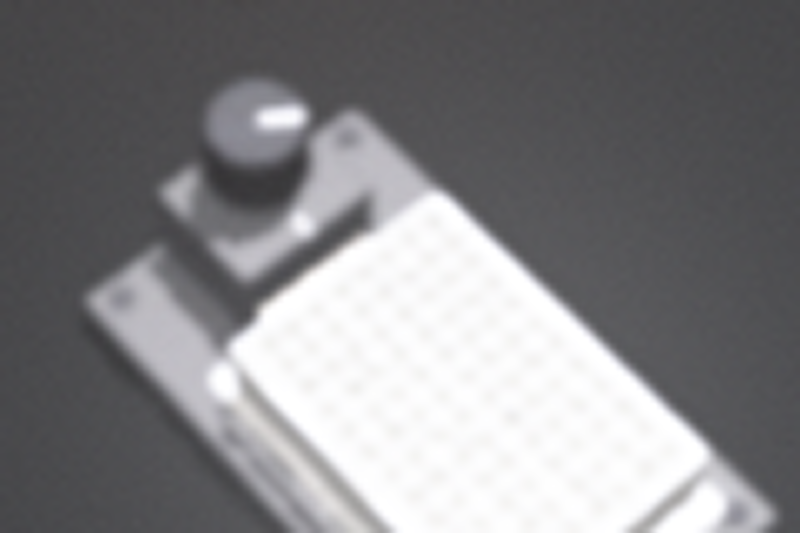

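Candidates for the thumbscrew in the top picture: brown holders at about (275,292) and (419,300), the empty grey holder at (181,184), and the grey holder with the off-white plate at (329,185). I choose the last. The close crops show it with the plate, the line about 60° counterclockwise of the tick.

apply_moves([
  {"x": 28, "y": 36, "z": 0, "spin": 0},
  {"x": 28, "y": 36, "z": 0, "spin": 0},
  {"x": 28, "y": 36, "z": 0, "spin": 0},
  {"x": 28, "y": 36, "z": 0, "spin": 0},
  {"x": 28, "y": 36, "z": 0, "spin": 0},
  {"x": 28, "y": 36, "z": 0, "spin": 0},
  {"x": 28, "y": 36, "z": 0, "spin": 0},
  {"x": 28, "y": 36, "z": 0, "spin": 0},
  {"x": 28, "y": 36, "z": 0, "spin": 0},
  {"x": 0, "y": 0, "z": 0, "spin": 0},
], grip=60)

```text
time_s: 1.3
position: [0.5253, -0.2309, 0.2304]
tcp_rot: [[0.421, 0.003, 0.907], [-0.907, -0.004, 0.421], [0.005, -1.0, 0.001]]
force: [-0.7, -0.5, -0.6]
opening: 0.688
```

```bash
python3 - <<'E'
from h import *
s=read_state();print(s["time_s"],s["position"],s["joint_positions"],s["tcp_rot"][:,0],s["opening"])
p=imaging.camera_params("wrist");im=imaging.capture("wrist");cv2.imwrite("pics/w1.png",im[:,:,::-1])
np.savez("w1.npz",**p)
print(-p["R"].T@p["t"],p["R"][2])
print(proj(p,[.549,-.1947,.07]))
for d in spotter.cut_out("screw_grip","wrist"): print(d["score"],d["rect"])
cv2.imwrite("pics/w1b.png",cv2.resize(im[:,:,::-1],(800,600)))
E
```

```text
1.3 [ 0.52529888 -0.23093135  0.23043988] [-34.83642277  26.17085345  89.78358165  -0.10220299  63.76057543
  30.3071029 ] [ 0.42105041 -0.90702288  0.00510303] 0.6883978964581385
[ 0.58915889 -0.20106733  0.3839161 ] [-0.23602962 -0.11473463 -0.9649487 ]
[258.36530122 166.95865375]
0.92 [241.8, 154.3, 31.6, 32.1]
```

View pics/w1b.png

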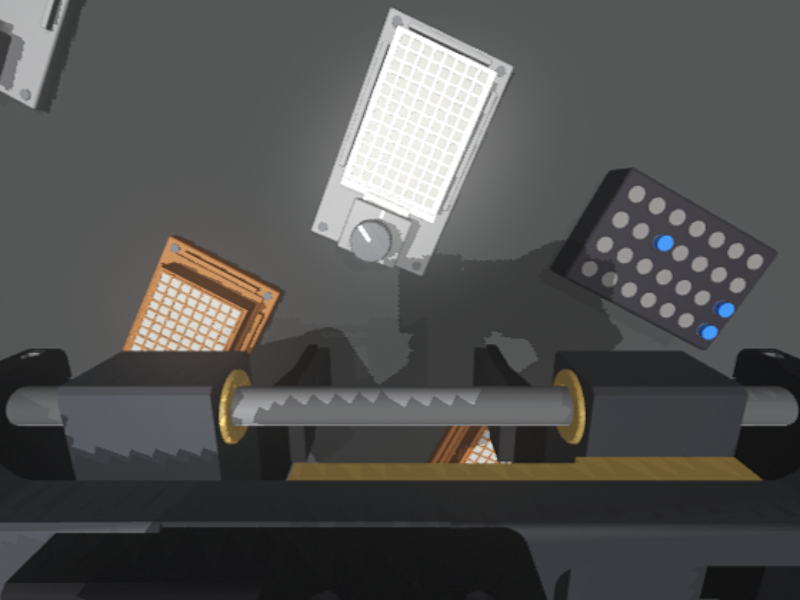

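The wrist picture shows the chosen screw head at about (259,168) native, with the plate beside it and its line and tick visible. Next I measure the centre and angles.

```bash
python3 - <<'E'
from h import *
p=dict(np.load("w1.npz"))
# rectify horizontal planes at z=.076 and .044 around head
def rect(z,c,px=5000/1000.,N=300,half=.03):
    xs=np.linspace(half,-half,N)  # rows: +x up; cols: +y left
    mx=np.zeros((N,N),np.float32);my=mx.copy()
    for i,a in enumerate(xs):
        for j,b in enumerate(xs):
            mx[i,j],my[i,j]=proj(p,[c[0]+a,c[1]+b,z])
    return cv2.remap(cv2.imread("pics/w1.png"),mx,my,cv2.INTER_CUBIC)
c=[.549,-.1947]
a=rect(.076,c);b=rect(.044,c)
for q in (a,b): 
    cv2.line(q,(150,145),(150,155),(0,0,255),1);cv2.line(q,(145,150),(155,150),(0,0,255),1)
cv2.circle(a,(150,150),75,(0,255,0),1)
cv2.imwrite("pics/rect1.png",np.hstack([a,b]))
E
```

```text
(no output)
```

View pics/rect1.png

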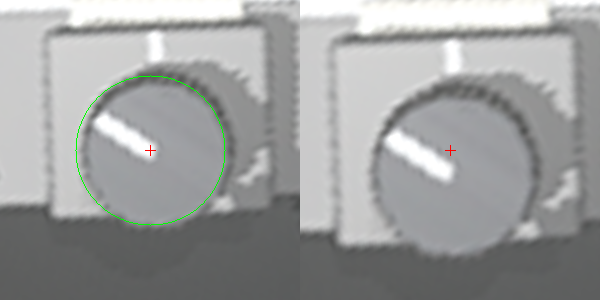

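apply_moves([
  {"x": 12, "y": 18, "z": 0, "spin": 0},
  {"x": 11, "y": 17, "z": -20, "spin": 0},
  {"x": 0, "y": 0, "z": -35, "spin": 0},
  {"x": 0, "y": 0, "z": -35, "spin": 0},
  {"x": 0, "y": 0, "z": -20, "spin": 0},
  {"x": 0, "y": 0, "z": 0, "spin": 0},
  {"x": 0, "y": 0, "z": 0, "spin": 0},
])

```text
time_s: 2.1
position: [0.5435, -0.2105, 0.1191]
tcp_rot: [[0.406, 0.005, 0.914], [-0.914, -0.013, 0.406], [0.014, -1.0, -0.001]]
force: [0.4, -0.2, 0.0]
opening: 0.693
```

```bash
python3 - <<'E'
from h import *
s=read_state();print(s["time_s"],s["position"],s["joint_positions"],s["moment"],s["force"])
p=imaging.camera_params("wrist");im=imaging.capture("wrist");cv2.imwrite("pics/w2.png",im[:,:,::-1])
print(proj(p,[.5485,-.196,.076]))
cv2.imwrite("pics/w2b.png",cv2.resize(im[:,:,::-1],(800,600)))
E
```

```text
2.1 [ 0.54350924 -0.21047185  0.11913083] [-31.89496388  35.3275533   94.21401777  -0.63610849  49.83996021
  34.55676594] [ 0.04581829 -0.03596717 -0.01779992] [ 0.39620123 -0.17830829  0.00669148]
[263.52450337 222.59823853]
```

View pics/w2b.png

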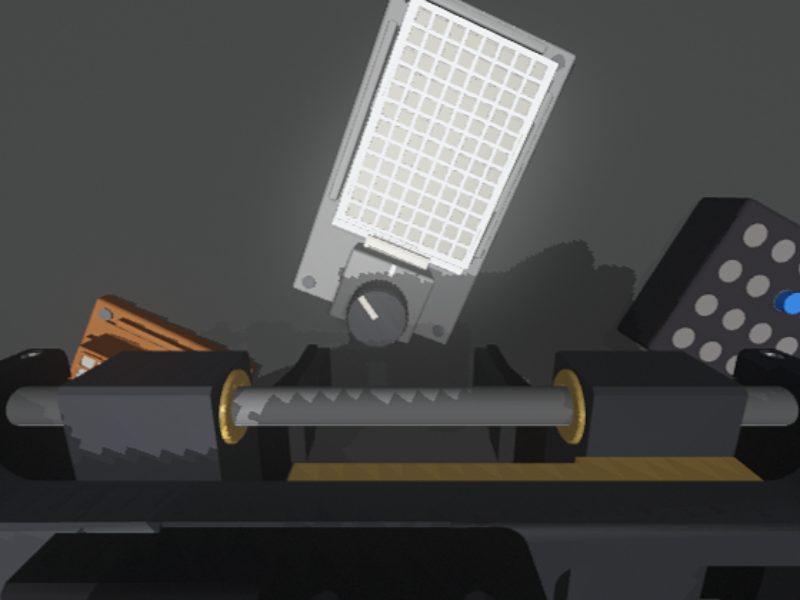

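```bash
python3 - <<'E'
from h import *
p=imaging.camera_params("wrist");print(atz(p,263.9,219.3,.076),read_state()["position"])
im=cv2.imread("pics/w2.png")
cv2.imwrite("pics/w2c.png",cv2.resize(im[180:250,220:310],None,fx=8,fy=8,interpolation=cv2.INTER_CUBIC))
E
```

```text
[ 0.5507733  -0.19536064  0.076     ] [ 0.54348415 -0.21049312  0.11934678]
```

View pics/w2c.png

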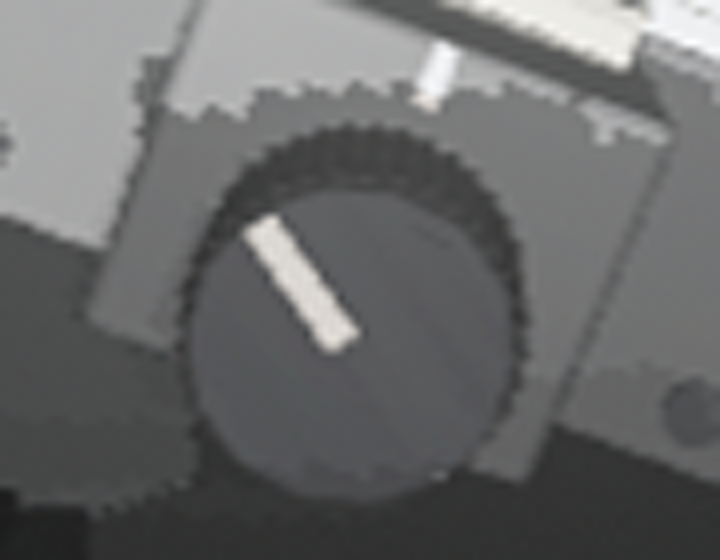

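apply_moves([
  {"x": 5, "y": 14, "z": 0, "spin": 0},
  {"x": 0, "y": 0, "z": 0, "spin": 0},
  {"x": 0, "y": 0, "z": 0, "spin": 0},
])

```text
time_s: 2.45
position: [0.5505, -0.1975, 0.1229]
tcp_rot: [[0.404, 0.011, 0.915], [-0.914, -0.017, 0.404], [0.019, -1.0, 0.003]]
force: [0.4, -0.4, 0.0]
opening: 0.69
```

apply_moves([
  {"x": -2, "y": 1, "z": -20, "spin": 0},
  {"x": 0, "y": 0, "z": -20, "spin": 0},
  {"x": 0, "y": 0, "z": -10, "spin": 0},
  {"x": 0, "y": 0, "z": 0, "spin": 0},
  {"x": 0, "y": 0, "z": 0, "spin": 0},
])

```text
time_s: 2.95
position: [0.552, -0.1968, 0.076]
tcp_rot: [[0.407, 0.019, 0.913], [-0.913, -0.022, 0.407], [0.028, -1.0, 0.009]]
force: [0.6, -1.1, -0.9]
opening: 0.688
```

apply_moves([
  {"x": -3, "y": 1, "z": -10, "spin": 0},
  {"x": -1, "y": 0, "z": -9, "spin": 0},
  {"x": 0, "y": 0, "z": 0, "spin": 0},
])

```text
time_s: 3.25
position: [0.5487, -0.1963, 0.0575]
tcp_rot: [[0.407, 0.022, 0.913], [-0.913, -0.024, 0.407], [0.031, -0.999, 0.011]]
force: [0.4, 0.3, 0.4]
opening: 0.689
```

Good position; close on the head.

apply_moves([
  {"x": 0, "y": 0, "z": 0, "spin": 0},
  {"x": 0, "y": 0, "z": 0, "spin": 0},
  {"x": 0, "y": 0, "z": 0, "spin": 0},
  {"x": 0, "y": 0, "z": 0, "spin": 0},
  {"x": 0, "y": 0, "z": 0, "spin": 0},
], grip=20)

```text
time_s: 3.75
position: [0.5482, -0.1954, 0.0576]
tcp_rot: [[0.406, 0.021, 0.914], [-0.913, -0.021, 0.406], [0.028, -1.0, 0.01]]
force: [-0.4, 2.0, 0.5]
opening: 0.339
```

```bash
python3 - <<'E'
from h import *
s=read_state();print(s["time_s"],s["position"],s["joint_positions"],s["moment"],s["force"],s["opening"]*87)
for c in ["wrist","top"]:
    im=imaging.capture(c);cv2.imwrite(f"pics/{c}3.png",im[:,:,::-1])
    cv2.imwrite(f"pics/{c}3b.png",cv2.resize(im[:,:,::-1],(800,600)))
E
```

```text
3.75 [ 0.54823249 -0.19543894  0.05759384] [-30.37983803  40.58638432  96.89605386  -0.69071362  40.85737916
  36.16987752] [ 0.56593401  0.27781636 -0.00800839] [-0.36964712  2.0426542   0.50918843] 29.53496666449774
```

View pics/wrist3b.png

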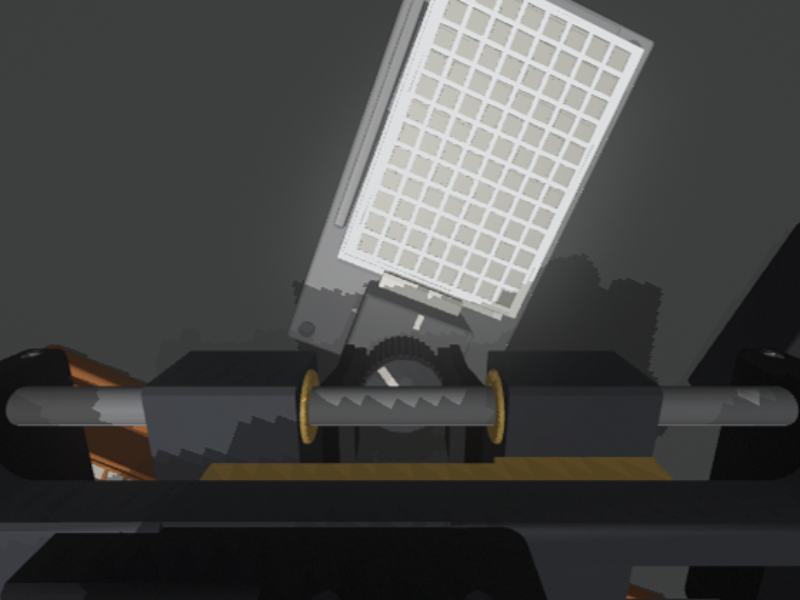

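The head is gripped centrally at 29.5 mm opening, and its line shows between the jaws. Now turn it clockwise.

apply_moves([
  {"x": 0, "y": 0, "z": 0, "spin": -0.1},
  {"x": 0, "y": 0, "z": 0, "spin": -0.1},
  {"x": 0, "y": 0, "z": 0, "spin": -0.1},
  {"x": 0, "y": 0, "z": 0, "spin": -0.1},
])

```text
time_s: 4.25
position: [0.5482, -0.1952, 0.0576]
tcp_rot: [[0.006, 0.01, 1.0], [-1.0, -0.029, 0.006], [0.029, -1.0, 0.01]]
force: [0.9, 0.8, -0.5]
opening: 0.337
```

```bash
cat > st.py <<'E'
from h import *
s=read_state();R=s["tcp_rot"];print(s["time_s"],s["position"].round(4),"yaw",np.arctan2(R[1,0],R[0,0]).round(4),"turned",round(np.arctan2(-.9135,.406)-np.arctan2(R[1,0],R[0,0]),4),"tilt",R[:,1].round(3),s["moment"].round(3),s["force"].round(2),s["joint_positions"].round(1),s["opening"]*87)
E
python3 st.py
```

```text
4.25 [ 0.5482 -0.1952  0.0576] yaw -1.565 turned 0.4125 tilt [ 0.01  -0.029 -1.   ] [0.391 0.043 0.065] [ 0.91  0.78 -0.47] [-30.   40.7  96.6  -1.7  41.4  61. ] 29.32466536192693
```

apply_moves([
  {"x": 0, "y": 0, "z": 0, "spin": -0.1},
  {"x": 0, "y": 0, "z": 0, "spin": -0.1},
  {"x": 0, "y": 0, "z": 0, "spin": -0.1},
  {"x": 0, "y": 0, "z": 0, "spin": -0.1},
])

```text
time_s: 4.65
position: [0.5482, -0.1949, 0.0576]
tcp_rot: [[-0.398, -0.002, 0.917], [-0.917, -0.031, -0.398], [0.03, -1.0, 0.01]]
force: [0.6, 1.0, -0.6]
opening: 0.336
```

```bash
python3 st.py; python3 - <<'E'
from h import *
im=imaging.capture("wrist");cv2.imwrite("pics/w4b.png",cv2.resize(im[:,:,::-1],(800,600)))
E
```

```text
4.65 [ 0.5482 -0.1949  0.0576] yaw -1.9803 turned 0.8277 tilt [-0.002 -0.031 -1.   ] [0.431 0.032 0.086] [ 0.59  1.   -0.59] [-29.7  40.8  96.1  -2.4  42.3  85.5] 29.261866736453108
```

View pics/w4b.png

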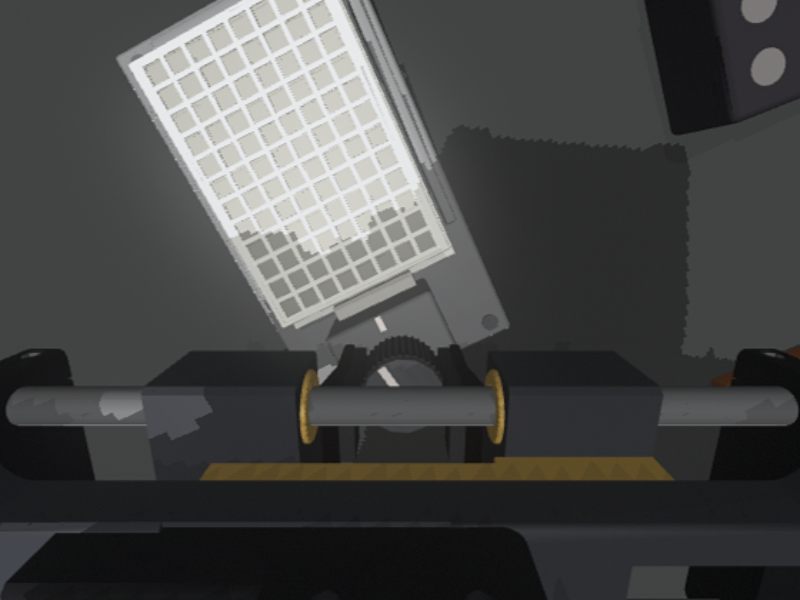

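The line has stayed fixed relative to the jaws, so there is no slip, and it is now close to the tick. Smaller steps from here, watching the moment.

apply_moves([
  {"x": 0, "y": 0, "z": 0, "spin": -0.06},
  {"x": 0, "y": 0, "z": 0, "spin": -0.06},
  {"x": 0, "y": 0, "z": 0, "spin": 0},
])

```text
time_s: 5.0
position: [0.5482, -0.1949, 0.0576]
tcp_rot: [[-0.506, -0.006, 0.863], [-0.862, -0.031, -0.506], [0.03, -0.999, 0.011]]
force: [0.3, 0.7, 0.3]
opening: 0.338
```

```bash
python3 st.py
```

```text
5.0 [ 0.5482 -0.1949  0.0576] yaw -2.1012 turned 0.9487 tilt [-0.006 -0.031 -0.999] [0.374 0.12  0.084] [0.31 0.74 0.32] [-29.7  40.9  95.9  -2.5  42.6  92.6] 29.400339681487555
```

apply_moves([
  {"x": 0, "y": 0, "z": 0, "spin": -0.05},
  {"x": 0, "y": 0, "z": 0, "spin": 0},
])

```text
time_s: 5.2
position: [0.5482, -0.1949, 0.0576]
tcp_rot: [[-0.545, -0.007, 0.839], [-0.838, -0.031, -0.545], [0.03, -0.999, 0.011]]
force: [-0.6, 0.7, 0.8]
opening: 0.337
```

```bash
python3 st.py
```

```text
5.2 [ 0.5482 -0.1949  0.0576] yaw -2.1472 turned 0.9946 tilt [-0.007 -0.031 -0.999] [ 0.41  -0.014  0.088] [-0.65  0.69  0.83] [-29.7  40.9  95.9  -2.6  42.7  95.3] 29.31842770307776
```

apply_moves([
  {"x": 0, "y": 0, "z": 0, "spin": -0.05},
  {"x": 0, "y": 0, "z": 0, "spin": 0},
])

```text
time_s: 5.4
position: [0.5482, -0.1949, 0.0576]
tcp_rot: [[-0.582, -0.009, 0.813], [-0.812, -0.031, -0.582], [0.03, -0.999, 0.011]]
force: [0.1, 1.4, -0.2]
opening: 0.34
```

```bash
python3 st.py
```

```text
5.4 [ 0.5482 -0.1949  0.0576] yaw -2.1928 turned 1.0402 tilt [-0.009 -0.031 -0.999] [0.392 0.079 0.028] [ 0.09  1.36 -0.2 ] [-29.6  40.9  95.8  -2.6  42.8  97.9] 29.605580604594063
```

apply_moves([
  {"x": 0, "y": 0, "z": 0, "spin": -0.05},
  {"x": 0, "y": 0, "z": 0, "spin": 0},
])

```text
time_s: 5.6
position: [0.5483, -0.1948, 0.0576]
tcp_rot: [[-0.618, -0.01, 0.786], [-0.785, -0.03, -0.618], [0.03, -0.999, 0.011]]
force: [0.2, 1.1, 0.7]
opening: 0.339
```

```bash
python3 st.py
```

```text
5.6 [ 0.5483 -0.1948  0.0576] yaw -2.2379 turned 1.0853 tilt [-0.01  -0.03  -0.999] [ 0.395 -0.01   0.123] [0.16 1.1  0.72] [-29.6  41.   95.7  -2.6  43.  100.5] 29.53003388486385
```

apply_moves([
  {"x": 0, "y": 0, "z": 0, "spin": -0.05},
  {"x": 0, "y": 0, "z": 0, "spin": 0},
])

```text
time_s: 5.8
position: [0.5482, -0.1948, 0.0576]
tcp_rot: [[-0.653, -0.011, 0.757], [-0.757, -0.03, -0.653], [0.03, -0.999, 0.011]]
force: [-0.6, 1.2, 0.3]
opening: 0.34
```

```bash
python3 st.py
```

```text
5.8 [ 0.5482 -0.1948  0.0576] yaw -2.2825 turned 1.1299 tilt [-0.011 -0.03  -0.999] [ 0.417 -0.035  0.173] [-0.58  1.24  0.29] [-29.6  41.   95.7  -2.7  43.1 103.1] 29.57572430860317
```

apply_moves([
  {"x": 0, "y": 0, "z": 0, "spin": -0.05},
  {"x": 0, "y": 0, "z": 0, "spin": 0},
])

```text
time_s: 6.0
position: [0.5483, -0.1948, 0.0576]
tcp_rot: [[-0.686, -0.013, 0.728], [-0.727, -0.03, -0.686], [0.031, -0.999, 0.011]]
force: [-0.1, 0.4, 0.3]
opening: 0.34
```

```bash
python3 st.py; python3 - <<'E'
from h import *
p=imaging.camera_params("wrist");im=imaging.capture("wrist");np.savez("w5.npz",**p);cv2.imwrite("pics/w5.png",im[:,:,::-1])
cv2.imwrite("pics/w5b.png",cv2.resize(im[:,:,::-1][200:320,200:360],(800,600),interpolation=cv2.INTER_CUBIC))
E
python3 st.py
```

```text
6.0 [ 0.5483 -0.1948  0.0576] yaw -2.3268 turned 1.1743 tilt [-0.013 -0.03  -0.999] [ 0.447 -0.006  0.279] [-0.05  0.43  0.31] [-29.6  41.   95.6  -2.7  43.2 105.7] 29.62143237666355
6.05 [ 0.5483 -0.1948  0.0576] yaw -2.3265 turned 1.174 tilt [-0.013 -0.03  -0.999] [ 0.435 -0.     0.166] [-1.06  1.54 -0.53] [-29.6  41.   95.6  -2.7  43.2 105.7] 29.345868054375284
```

View pics/w5b.png

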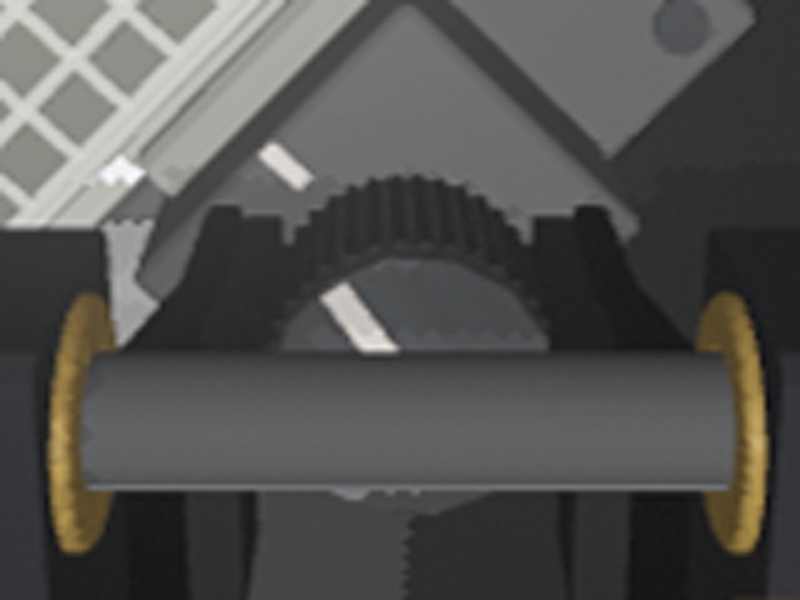

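```bash
python3 - <<'E'
from h import *
p=dict(np.load("w5.npz"))
g=lambda u,v,z:atz(p,200+u/5-.5,200+v/5-.5,z)[:2]
o,i=g(336,294,.076),g(378,348,.076); a,b=g(265,150,.044),g(300,182,.044)
ang=lambda d:np.arctan2(d[1],d[0])
print(o,i,ang(o-i),a,b,ang(a-b))
c=np.array([.5485,-.196]); print(ang(o-c),ang(a-c),ang(b-c))
p=dict(np.load("w1.npz"))
E
for i in 1 2 3; do python3 st.py; done
```

```text
[ 0.56115633 -0.19831548] [ 0.55398081 -0.19727851] -0.14352007223246274 [ 0.57093223 -0.19513073] [ 0.56512356 -0.19531845] 0.03230548875090909
-0.18094882423482067 0.03873160351566616 0.04097631209601193
6.05 [ 0.5483 -0.1948  0.0576] yaw -2.3265 turned 1.174 tilt [-0.013 -0.03  -0.999] [ 0.435 -0.     0.166] [-1.06  1.54 -0.53] [-29.6  41.   95.6  -2.7  43.2 105.7] 29.345868054375284
6.05 [ 0.5483 -0.1948  0.0576] yaw -2.3265 turned 1.174 tilt [-0.013 -0.03  -0.999] [ 0.435 -0.     0.166] [-1.06  1.54 -0.53] [-29.6  41.   95.6  -2.7  43.2 105.7] 29.345868054375284
6.05 [ 0.5483 -0.1948  0.0576] yaw -2.3265 turned 1.174 tilt [-0.013 -0.03  -0.999] [ 0.435 -0.     0.166] [-1.06  1.54 -0.53] [-29.6  41.   95.6  -2.7  43.2 105.7] 29.345868054375284
```

The line is about 0.18 rad past the tick and the moment is about 0.2 N m, so the screw is seated. One more small step confirms the rise.

apply_moves([
  {"x": 0, "y": 0, "z": 0, "spin": -0.04},
  {"x": 0, "y": 0, "z": 0, "spin": 0},
])

```text
time_s: 6.25
position: [0.5483, -0.1948, 0.0576]
tcp_rot: [[-0.711, -0.014, 0.703], [-0.703, -0.03, -0.711], [0.031, -0.999, 0.012]]
force: [1.0, 1.9, -0.3]
opening: 0.335
```

```bash
python3 st.py; python3 -c "
from h import *
for i in range(4): imaging.capture('wrist'); print(read_state()['moment'][2])"
```

```text
6.25 [ 0.5483 -0.1948  0.0576] yaw -2.3618 turned 1.2092 tilt [-0.014 -0.03  -0.999] [ 0.475 -0.007  0.316] [ 0.99  1.94 -0.28] [-29.6  41.   95.6  -2.7  43.3 107.7] 29.10624944027215
0.2761814413420818
0.26149951660324294
0.2760852193061872
0.231711578227309
```

Resistance is about 0.27 N m (twist about 0.22), clearly on the stop and well under the limit. Let go.

apply_moves([
  {"x": 0, "y": 0, "z": 0, "spin": 0},
  {"x": 0, "y": 0, "z": 0, "spin": 0},
  {"x": 0, "y": 0, "z": 0, "spin": 0},
  {"x": 0, "y": 0, "z": 0, "spin": 0},
  {"x": 0, "y": 0, "z": 0, "spin": 0},
], grip=64)

```text
time_s: 6.95
position: [0.5496, -0.1966, 0.0581]
tcp_rot: [[-0.712, -0.01, 0.702], [-0.701, -0.032, -0.712], [0.03, -0.999, 0.016]]
force: [0.3, 0.3, -0.5]
opening: 0.687
```

apply_moves([
  {"x": 0, "y": 0, "z": 10, "spin": 0},
  {"x": 0, "y": 0, "z": 20, "spin": 0},
  {"x": 0, "y": 0, "z": 30, "spin": 0},
  {"x": 0, "y": 0, "z": 35, "spin": 0},
  {"x": -20, "y": 0, "z": 30, "spin": 0},
  {"x": -20, "y": 0, "z": 10, "spin": 0},
  {"x": 0, "y": 0, "z": 0, "spin": 0},
  {"x": 0, "y": 0, "z": 0, "spin": 0},
])

```text
time_s: 7.75
position: [0.5089, -0.1968, 0.2022]
tcp_rot: [[-0.712, -0.007, 0.702], [-0.701, -0.035, -0.712], [0.029, -0.999, 0.02]]
force: [-0.0, -0.5, -0.6]
opening: 0.739
```

```bash
python3 st.py; python3 - <<'E'
from h import *
p=imaging.camera_params("wrist");im=imaging.capture("wrist");np.savez("w6.npz",**p);cv2.imwrite("pics/w6.png",im[:,:,::-1])
c=proj(p,[.5485,-.196,.076]);print(c)
cv2.imwrite("pics/w6b.png",cv2.resize(im[:,:,::-1],(800,600)))
N=300;xs=np.linspace(.03,-.03,N);o=[]
for z in (.076,.044):
    m=np.array([[proj(p,[.5485+a,-.196+b,z]) for b in xs] for a in xs],np.float32)
    o.append(cv2.remap(im[:,:,::-1].copy(),m[...,0],m[...,1],cv2.INTER_CUBIC))
cv2.imwrite("pics/rect6.png",np.hstack(o))
E
```

```text
7.75 [ 0.5089 -0.1968  0.2022] yaw -2.3638 turned 1.2112 tilt [-0.007 -0.035 -0.999] [ 0.092 -0.007 -0.067] [-0.02 -0.52 -0.61] [-31.8  26.1  95.5  -2.2  57.6 104.8] 64.29971318821696
[245.98030394 184.582406  ]
```

View pics/w6b.png

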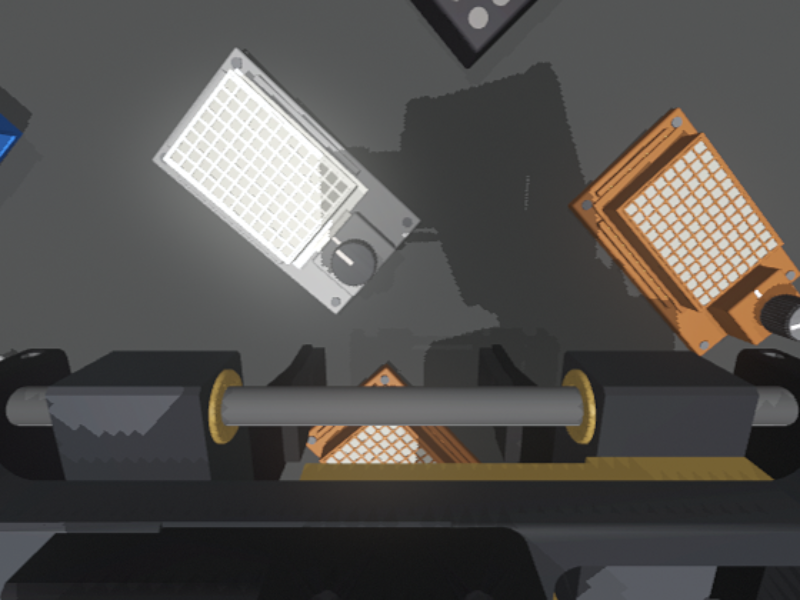

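View pics/rect6.png

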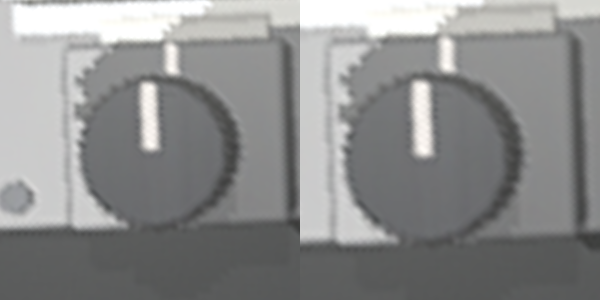

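After release the line points at the tick (line about 2.4° and tick about 2–3° left of +x in the rectified view), the plate is in place and the gripper is clear.

```bash
python3 -c "
from rig import job
print(job.hand_in())"
```

```text
the job is handed in; nothing more can be done
None
```

The plate is clamped, and the job was handed in at about 7.8 s of the 35 s allowed. I gripped the thumbscrew of the grey holder with the off-white plate and turned the head about 1.21 rad clockwise. I stopped when the wrist moment rose from about 0.07 to about 0.27 N m, which is a twist of about 0.22 against the 0.45 limit, then released and lifted clear.

- **Final pictures:** with the head released, its white line is parallel to the tick within about 1°. That means the screw is on its stop and the spring has relaxed. The plate is still in place.
- **Forces:** the wrist force readings stayed within about 2 N.
- **Other holders:** I did not touch the empty holder's screw or the brown look-alikes.
- **Weaker points:** single moment readings scattered by up to about 0.06 N m, so I checked the torque with several readings and with the line angle, and they agreed. The tool drifted to about 2° of tilt during the moves, with no visible effect on the grip.

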